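Make a control panel dead with its two switch levers

TASK

Make this control panel dead before wiring goes on. First push the red lever of the main switch a quarter turn round to off, right to its stop over the ring mark; only then push the black lever of the changeover switch back from the first supply (single bar) to its middle off position, pointing squarely over its ring mark, without letting it run on towards the second supply (double bar). Push the levers from the side with a fingertip, never gripping them, and leave the loose tools, parts and mug where they are.

Things in the scene. Friction and masses are not known exactly. Their poses are not given: they have to be found in the camera images.
- plate: Galvanised mounting plate lying fixed on the bench, 460 (x) by 620 (y) mm, 20 mm thick; origin: centre of its underside, x away from the robot. Carries both switches side by side, grey slotted ducts (60 mm high) along its near and far edges and, behind the switches, breakers, a contactor and terminals, to 88 mm over the plate; none of these moves.
- main_switch: Main switch fixed on the plate, the left or the right one of the two: dark grey body 140 (x) by 120 (y) mm with a square yellow top 68 mm above its origin. Origin: centre of its underside (world z 0.020). On a black dial, white marks 42 mm from the axis: a bar towards its +x (on), a ring towards its +y (off).
- main_lever (a joint): Angle of the red lever about the vertical axis, rad, counter-clockwise from above positive: 0 points along the main switch's +x (on, bar, stop), 1.571 along its +y (off, ring, stop). Starts near on, up to 0.25. A stiff hinge: about 0.35 N m (5 N at 75 mm) turns it, and it stays where it is left.
- main_lever_axis (a point): Point on the red lever's turning axis at half the height of its blade (91 mm above the main switch's origin). Axes as the main switch.
- main_lever_tip (a point): Middle of the red lever's end face, 100 mm from the axis, at half the blade's height. Its x points outward along the lever. The blade is straight, 20 mm wide (10 mm either side of this line), 26 mm high (13 mm above and below this point), with a round hub of 23 mm radius at the axis; under the blade is about 8 mm of free space above the dial.
- changeover: Changeover switch fixed on the plate, the other one of the two: light grey double-deck body 150 by 150 mm, its top 103 mm above its origin. Origin: centre of its underside (world z 0.020). On a dark dial, white marks 45 mm from the axis: single bar towards its +y (first supply), ring towards +x (middle, off), double bar towards -y (second supply).
- change_lever (a joint): Angle of the black lever about the vertical axis, rad, counter-clockwise from above positive: 1.571 along the switch's +y (first supply, stop), 0 along +x (middle, off; no stop or catch there), -1.571 along -y (second supply, stop). Starts between 0.8 and 1.5. Stiff hinge: about 0.35 N m turns it; it stays where it is left.
- change_lever_axis (a point): Point on the black lever's turning axis at half the height of its blade (127 mm above the changeover switch's origin). Axes as the switch.
- change_lever_tip (a point): Middle of the black lever's end face, 110 mm from the axis, at half the blade's height. Its x points outward along the lever. The blade is straight, 20 mm wide, 26 mm high (13 mm above and below this point), hub of 23 mm radius; a white stripe on top near the end shows where it points.
- carton: Loose open cardboard box of terminals on the plate between the switches, 90 by 64 mm, 52 mm high (flap to 75 mm). Origin: centre of its underside.
- screwdriver: Loose screwdriver with a red handle lying on the right edge of the plate, about 200 mm long. Origin under it.
- terminals: Loose short rail with eight terminal blocks on the left edge of the plate, 46 by 52 mm, 48 mm high. Origin: centre of its underside.
- jar: Loose jar of screws on the bench left of the plate, 64 mm across, 75 mm high. Origin: centre of its underside.
- mug: Loose blue mug on the bench left of the plate, 80 mm across, 92 mm high. Origin: centre of its underside.
- rail_offcut: Loose offcut of mounting rail, 160 by 35 by 8 mm, on the bench right of the plate. Origin: centre of its underside.

How it is judged:
By the outcome, as a careful person would: the job done as asked, in the order asked, and still so for the second after the job is handed in, with the robot touching nothing.
It also fails if it takes over 54 s, if anything falls off the work surface, if the arm or the gripper's body presses on something with over 40 N, if the wrist force passes 120 N, or if a joint passes its speed limit or range.

ROBOT

A 6-joint arm with a two-finger parallel gripper is mounted at the origin on the work surface. World frame = base frame: x ahead of the robot, y to its left, z up, the work surface at z = 0. Lengths are in mm, angles in rad, forces in N, time in s.
With the tool pointing down it reaches from about 275 to 1000 mm from the base axis. Payload 8.4 kg.
Tool frame: the origin (TCP) lies midway between the tips of the shut fingers; the grasp point (between the pads) lies 19 mm behind it; z points along the fingers, y is the line along which they close (so a half turn about z gives the same grasp; the last joint's range is limited). The gripper opens to 85 mm and grips with 20 to 120 N. Pads are 22 mm wide; open, the fingers measure 114 mm over their backs; the gripper's body (76 mm by 85 mm) begins 54 mm behind the grasp point. The pads swing forward as they close: fully open they stand 13 mm farther back than shut.
Start: joints at [1.123, 0.353, 1.633, -0, 1.155, -0.002], TCP at [269.486, 563.919, 231.281] pointing down, gripper open.
Joint ranges: [-2.63, 2.63], [-0.92, 2.1], [0.06, 2.66], [-1.3, 4.44], [0, 2.69], [-3.02, 3.02]. Speed limits (rad/s): [2.22, 2.22, 2.79, 3.14, 3.14, 3.14].

INTERFACE

Orientations are given as [roll, pitch, yaw] about the fixed x, y, z axes, in that order (R = Rz(yaw) Ry(pitch) Rx(roll)).
In Python, from rig import r, imaging gives the robot as it stands. The module is installed in compiled form; this text tells all that it offers.
- The arm moves only by the tool arm_command, never from a script. Its argument "deltas" is a list of rows, each an object of numbers: "hand": the finger opening in mm, from 0 to 85.4; "tx", "ty", "tz": the shift along the tool's x, y, z in mm; "wx", "wy", "wz": the turn, a rotation vector about the tool's x, y, z in rad. A call has 1 to 8 rows; each row shifts and turns the commanded pose from where the row before left it, along the tool's axes as they then stand; what a row does not reach is not made up. A row lasts 1/8 s, in which the tool goes at most 62.5 mm and 10.7 degrees, less where a joint would pass 70% of its speed; a pose out of reach is approached as far as the arm can. A call with a gripper value outside its range is refused whole. The fingers move at their own pace and stop on an object; "squeeze" is the grip in N (left out, the last holds). Time passes only in rows, so rows that do not move let the fingers close. It gives the time, the measured TCP pose, the force, the opening and the grip force at its end, in the units of the state.
- r.sense(): the state, without advancing time (a new reading comes with each control period).
- imaging.grab_frame(name): name is "scene" or "side" or "wrist"; returns a dict with "image" (480x640x3 uint8, red, green, blue), "mtx" (3x3 intrinsics, pixels), "world_to_cam" (4x4, takes a point from world to camera coordinates). Camera axes: x right, y up, looking along -z (the intrinsics and any distortion apply to the point x, -y, -z); pixel columns grow to the right and rows downward; lengths in mm; the calibration is good to about 2 mm. The wrist camera is an equidistant fisheye: a pixel r from the principal point sees the ray r / f radians off the axis. A picture is of the moment at which its call begins. There is no depth.
- r.sign_off(): hands the job in; it is judged then, once.
The state is a dict: "clock": time; "qpos": joint angles; "qvel": joint speeds; "joint_efforts": joint torques, N m; "eef_pos": TCP position; "tcp_rot": TCP orientation; "contact_force": force on the tool from outside, world axes, zero at the start; "wrist_torque": the same for the moment, N m; "opening": opening from 0.0 (shut) to 1.0 (fully open); "grasp_force": force on a finger pad.
Only numpy, scipy, OpenCV 4.12 (cv2) and the standard library are available. Lean on these libraries where they do the work, as an engineer would, in place of code of your own. Each camera call takes 0.05 s, during which the arm holds its last target. There are 200 camera calls.

## Working session

There is one attempt and no reset: what is moved stays moved. The work goes in short steps, Python scripts to look and compute and a tool call to move; the robot and the scene stay as the last step left them, time stands still between calls to the robot, and variables do not carry over. Pictures are saved under pics/ and viewed, at most 10 in all, crops included, and the job is handed in when it is done.

Besides the shell and the picture viewer there is one more tool, called by a JSON object that holds its "op" and its "data", one argument or row to a line. arm_command: Moves the arm, as the interface text tells. Its arguments: {"type":"object","properties":{"deltas":{"type":"array"},"squeeze":{"type":"number"}},"required":["deltas"]}

```bash
mkdir -p pics
python3 - <<'E'
from rig import r, imaging
import cv2,pickle,numpy as np
np.set_printoptions(precision=3,suppress=True)
for n in ["scene","side"]:
    f=imaging.grab_frame(n); pickle.dump(f,open(n+".pkl","wb"))
    cv2.imwrite(f"pics/{n}0.png",f["image"][...,::-1])
    print(n,f["mtx"],f["world_to_cam"],[k for k in f])
print(r.sense())
E
```

```text
scene [[503.706   0.    316.604]
 [  0.    503.706 244.264]
 [  0.      0.      1.   ]] [[   -0.246     0.969    -0.023   126.393]
 [   -0.625    -0.141     0.768   247.658]
 [    0.741     0.203     0.64  -1871.537]
 [    0.        0.        0.        1.   ]] ['image', 'mtx', 'world_to_cam']
side [[512.483   0.    325.553]
 [  0.    512.483 241.599]
 [  0.      0.      1.   ]] [[    0.983    -0.184     0.023  -509.896]
 [    0.087     0.569     0.818  -120.677]
 [   -0.163    -0.802     0.575 -1557.986]
 [    0.        0.        0.        1.   ]] ['image', 'mtx', 'world_to_cam']
{'clock': 0.1, 'qpos': array([ 1.123,  0.354,  1.634,  0.   ,  1.155, -0.002]), 'qvel': array([ 0.   , -0.002, -0.003, -0.   , -0.   ,  0.001]), 'joint_efforts': array([  0.001, -60.636, -34.282,   0.   ,   0.004,  -0.   ]), 'eef_pos': array([269.274, 563.544, 230.609]), 'tcp_rot': array([-3.14 , -0.   ,  2.696]), 'contact_force': array([ 0.641, -0.004,  0.063]), 'wrist_torque': array([-0.021, -0.052,  0.015]), 'grasp_force': 0.0, 'opening': 1.0035029070762154}
```

View pics/scene0.png

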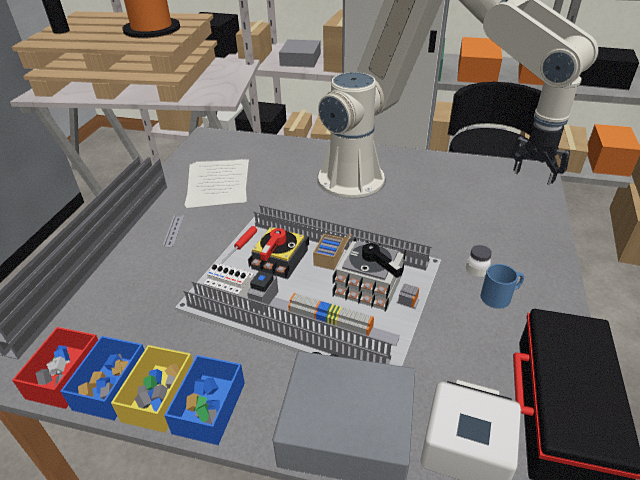

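View pics/side0.png

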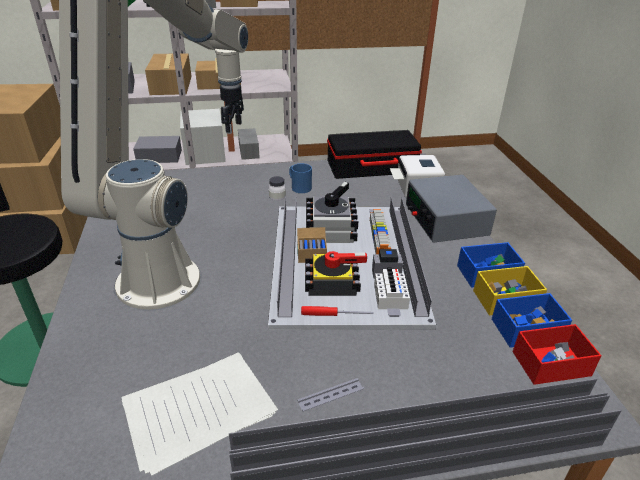

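The main switch (yellow top) is on the robot's right: hub near scene (277,235) and side (330,260). The changeover is on the left: hub near scene (372,250) and side (333,203), with its lever pointing to (402,272) in scene. Next, rough triangulation.

```bash
cat > h.py <<'E'
import numpy as np,cv2
np.set_printoptions(precision=3,suppress=True)
def ray(f,uv,fish=False):
    K=f["mtx"];W=f["world_to_cam"]
    x=(uv[0]-K[0,2])/K[0,0];y=(uv[1]-K[1,2])/K[1,1]
    if fish:
        th=np.hypot(x,y);s=np.sin(th)/max(th,1e-9);d=np.array([x*s,-y*s,-np.cos(th)])
    else: d=np.array([x,-y,-1.])
    R=W[:3,:3];return -R.T@W[:3,3],R.T@d
def onz(f,uv,z,fish=False):
    c,d=ray(f,uv,fish);return c+d*(z-c[2])/d[2]
def tri(f,a,g,b):
    c,d=ray(f,a);e,h=ray(g,b)
    s=np.linalg.lstsq(np.c_[d,-h],e-c,rcond=None)[0]
    p,q=c+s[0]*d,e+s[1]*h;return (p+q)/2,np.linalg.norm(p-q)
def proj(f,p,fish=False):
    K=f["mtx"];W=f["world_to_cam"];q=W[:3,:3]@p+W[:3,3];v=np.array([q[0],-q[1],-q[2]])
    if fish:
        t=np.arctan2(np.hypot(v[0],v[1]),v[2]);n=np.hypot(v[0],v[1]);v=np.array([v[0]/n*t,v[1]/n*t,1])
    else: v=v/v[2]
    return (K@v)[:2]
E
python3 - <<'E'
from h import *;import pickle
from rig import r,imaging
S=pickle.load(open("scene.pkl","rb"));D=pickle.load(open("side.pkl","rb"))
print("hub",tri(S,(277,235),D,(330,260)),onz(S,(277,233),124),onz(D,(330,258),124))
print("chub",tri(S,(372,250),D,(333,203)),onz(S,(372,248),160),onz(D,(333,202),160))
a=S["image"][200:320,170:450];b=D["image"][170:330,260:440]
cv2.imwrite("pics/c.png",np.vstack([cv2.resize(a,(700,300),interpolation=3),cv2.copyMakeBorder(cv2.resize(b,(338,300),interpolation=3),0,0,0,362,0)])[...,::-1])
f=imaging.grab_frame("wrist");print(f["mtx"],f["world_to_cam"]);c,d=ray(f,(320,240),True);print(c,d,r.sense()["eef_pos"])
E
```

```text
hub (array([ 509.043, -115.15 ,  106.729]), np.float64(2.7934869511941494)) [ 522.433 -110.546  124.   ] [ 505.319 -126.436  124.   ]
chub (array([565.283, 162.01 , 138.922]), np.float64(17.19129387510411)) [570.607 167.363 160.   ] [562.154 120.443 160.   ]
[[371.648   0.    319.726]
 [  0.    371.648 241.811]
 [  0.      0.      1.   ]] [[   0.43     0.903   -0.001 -624.558]
 [  -0.857    0.408   -0.315   42.381]
 [  -0.284    0.136    0.949 -379.458]
 [   0.       0.       0.       1.   ]]
[197.385 598.141 372.993] [ 0.28  -0.133 -0.951] [269.334 563.609 230.752]
```

View pics/c.png

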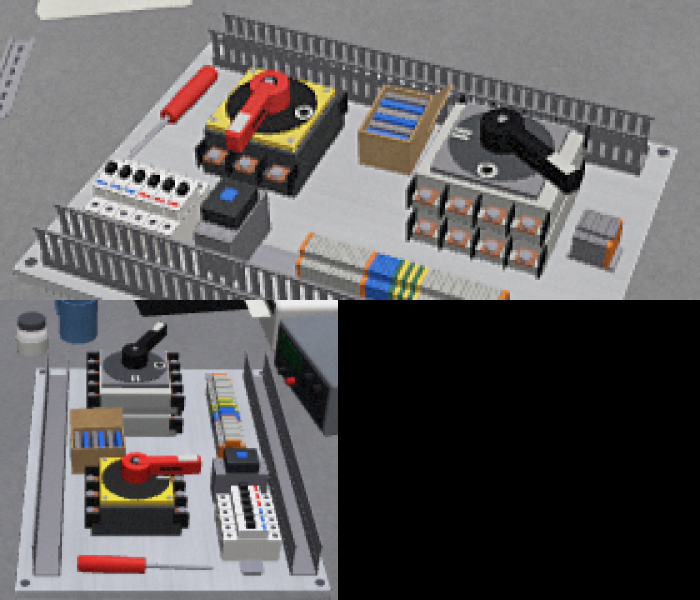

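The close-up confirms it. The red lever points away from the robot and its ring is on the left. The black lever points left and away, with its ring on the far side. I'll move over the panel for a look with the wrist camera.

{"op": "arm_command", "data": {
  "deltas": [
    {"hand": 0,"tx": -20,"ty": -20,"tz": -20},
    {"tx": -36,"ty": -33,"tz": -20},
    {"tx": -36,"ty": -33,"tz": -20},
    {"tx": -36,"ty": -33,"tz": -20},
    {"tx": -36,"ty": -33,"tz": -20},
    {"tx": -36,"ty": -33,"tz": -20},
    {"tx": -36,"ty": -33,"tz": -20},
    {"tx": -36,"ty": -33,"tz": -20}
  ],
  "squeeze": 40
}}

```text
schema error: expected keys hand, tx, ty, tz, wx, wy, wz
```

{"op": "arm_command", "data": {
  "deltas": [
    {"tx": -36,"ty": -33,"tz": -10},
    {"tx": -36,"ty": -33},
    {"tx": -36,"ty": -33},
    {"tx": -36,"ty": -33},
    {"tx": -15,"ty": -10,"wz": -0.15},
    {"wz": -0.15},
    {"wz": -0.146},
    {"wz": 0}
  ]
}}

```text
schema error: expected keys hand, tx, ty, tz, wx, wy, wz
```

Run:
```python
from h import *;import pickle
from rig import r,imaging
f=imaging.grab_frame("wrist");pickle.dump(f,open("w1.pkl","wb"));cv2.imwrite("pics/w1.png",f["image"][...,::-1]);s=r.sense();print(s["clock"],s["eef_pos"],s["tcp_rot"],s["qpos"],s["opening"])
```

```text
0.2 [269.364 563.673 230.841] [-3.141 -0.     2.696] [ 1.123  0.353  1.634  0.     1.155 -0.002] 0.9997929436295195
```

View pics/w1.png

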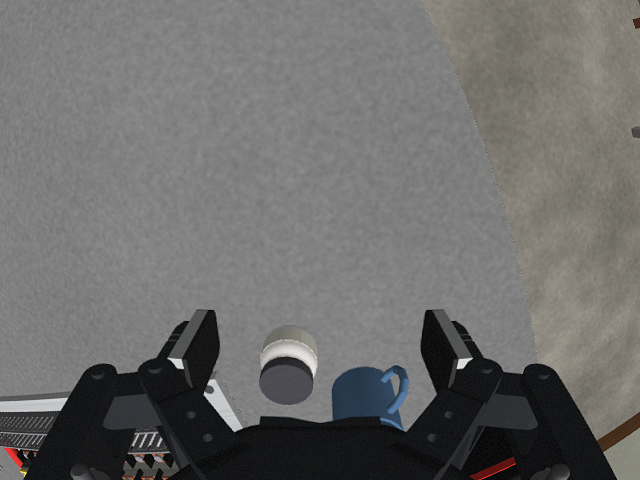

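The move was refused because every key must be in every row. The picture shows only the start view, with the jar at (287,365) and the mug at (368,400). I'm resending with full rows.

{"op": "arm_command", "data": {
  "deltas": [
    {"hand": 0,"tx": -20,"ty": -15,"tz": -20,"wx": 0,"wy": 0,"wz": 0},
    {"hand": 0,"tx": -41,"ty": -30,"tz": -20,"wx": 0,"wy": 0,"wz": 0},
    {"hand": 0,"tx": -41,"ty": -30,"tz": -20,"wx": 0,"wy": 0,"wz": 0},
    {"hand": 0,"tx": -41,"ty": -30,"tz": -20,"wx": 0,"wy": 0,"wz": 0},
    {"hand": 0,"tx": -41,"ty": -30,"tz": -20,"wx": 0,"wy": 0,"wz": 0},
    {"hand": 0,"tx": -41,"ty": -30,"tz": -20,"wx": 0,"wy": 0,"wz": 0},
    {"hand": 0,"tx": -41,"ty": -30,"tz": -20,"wx": 0,"wy": 0,"wz": 0},
    {"hand": 0,"tx": -41,"ty": -30,"tz": -20,"wx": 0,"wy": 0,"wz": 0}
  ],
  "squeeze": 40
}}

```text
clock: 1.2
eef_pos: [449.9, 227.0, 392.0]
tcp_rot: [3.141, 0.0, 2.696]
contact_force: [0.6, 0.8, -0.6]
opening: 0.001
grasp_force: 0.0
```

{"op": "arm_command", "data": {
  "deltas": [
    {"hand": 0,"tx": -41,"ty": -30,"tz": -10,"wx": 0,"wy": 0,"wz": 0},
    {"hand": 0,"tx": -41,"ty": -30,"tz": 0,"wx": 0,"wy": 0,"wz": 0},
    {"hand": 0,"tx": -41,"ty": -30,"tz": 0,"wx": 0,"wy": 0,"wz": 0},
    {"hand": 0,"tx": -41,"ty": -30,"tz": 0,"wx": 0,"wy": 0,"wz": 0},
    {"hand": 0,"tx": -23,"ty": -16,"tz": 0,"wx": 0,"wy": 0,"wz": -0.15},
    {"hand": 0,"tx": 0,"ty": 0,"tz": 0,"wx": 0,"wy": 0,"wz": -0.15},
    {"hand": 0,"tx": 0,"ty": 0,"tz": 0,"wx": 0,"wy": 0,"wz": -0.146},
    {"hand": 0,"tx": 0,"ty": 0,"tz": 0,"wx": 0,"wy": 0,"wz": 0}
  ]
}}

```text
clock: 2.2
eef_pos: [559.5, 25.1, 401.1]
tcp_rot: [-3.142, -0.0, 3.141]
contact_force: [-0.3, 0.9, 0.2]
opening: -0.001
grasp_force: 0.0
```

Run:
```python
from h import *;import pickle
from rig import r,imaging
f=imaging.grab_frame("wrist");pickle.dump(f,open("w2.pkl","wb"));cv2.imwrite("pics/w2.png",f["image"][...,::-1]);s=r.sense();print(s["clock"],s["eef_pos"],s["tcp_rot"],s["qpos"],s["opening"])
```

```text
2.25 [559.443  25.214 401.14 ] [ 3.142 -0.     3.139] [ 0.042  0.133  1.549  0.     1.459 -1.526] 0.0032287056189466774
```

View pics/w2.png

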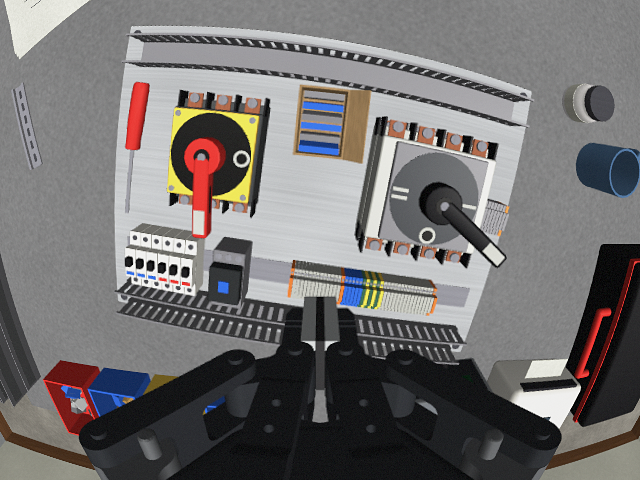

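The wrist view shows these, in pixels:
- Main: hub (203,156), tip (201,236), ring (241,158).
- Changeover: hub (441,202), stripe (490,253), double bar (399,193), single bar (469,207), ring (427,236).

Now to convert these to world points.

Run:
```python
from h import *;import pickle
f=pickle.load(open("w2.pkl","rb"));im=f["image"].astype(int)
R,G,B=im[...,0],im[...,1],im[...,2]
def blobs(m,box,mn):
    z=np.zeros(m.shape,np.uint8);x0,y0,x1,y1=box;z[y0:y1,x0:x1]=m[y0:y1,x0:x1]
    n,l,s,c=cv2.connectedComponentsWithStats(z);return [(i,s[i],c[i],l==i) for i in range(1,n) if s[i,4]>=mn]
wh=(im.min(2)>190)
print("main white");[print(s,c,onz(f,c,92,1)) for _,s,c,_ in blobs(wh,(180,110,262,215),8)]
print("chg white");[print(s,c,onz(f,c,127,1),onz(f,c,160,1)) for _,s,c,_ in blobs(wh,(385,140,515,270),8)]
yel=(R>150)&(G>130)&(B<90)
z=np.zeros(yel.shape,np.uint8);z[95:215,160:270]=yel[95:215,160:270]
p=np.argwhere(z)[:,::-1]
q=np.array([onz(f,u,88,1)[:2] for u in p]);rc=cv2.minAreaRect(q.astype(np.float32));print("yellow",rc,cv2.boxPoints(rc))
red=(R>140)&(G<70)&(B<70)
for i,s,c,m in blobs(red,(180,120,235,250),50):
    print("red",s,c);q=np.array([onz(f,u[::-1],124,1)[:2] for u in np.argwhere(m)]);print(q[:,0].min(),q[:,0].max());
    for a,b in((560,570),(570,580),(580,590),(590,600),(600,610)):
        k=q[(q[:,0]>a)&(q[:,0]<b)]
        if len(k):print(a,k[:,1].min(),k[:,1].max())
for n,u,h in(("hub",(203,156),124),("tip",(201,237),124),("chub",(444,206),160),("ctip",(499,261),160)):print(n,onz(f,u,h,1))
```

```text
main white
[234 151  16  16  87] [241.379 158.414] [521.351 -71.296  92.   ]
[255 177   7  38 115] [259.409 201.922] [576.62  -50.589  92.   ]
[212 203  10  12  74] [217.041 210.432] [ 586.885 -106.532   92.   ]
[180 204  12  11 119] [185.303 209.521] [ 584.866 -150.253   92.   ]
[224 204  26  11 106] [235.377 211.321] [588.398 -82.244  92.   ]
[194 211  10   4  36] [198.167 212.667] [ 589.417 -132.573   92.   ]
chg white
[ 385  140  130   88 2202] [475.894 172.148] [530.147 211.001 127.   ] [526.144 196.245 160.   ]
[433 140   4   5  17] [434.235 141.824] [497.201 155.766 127.   ] [495.809 145.387 160.   ]
[460 143   3   8  15] [461.267 146.733] [500.952 189.725 127.   ] [499.263 176.655 160.   ]
[486 150   2   8   8] [486.375 153.5  ] [506.828 223.324 127.   ] [504.673 207.592 160.   ]
[393 187  16   6  47] [400.894 189.234] [553.766 118.421 127.   ] [547.892 111.001 160.   ]
[392 195  15   5  42] [399.024 196.643] [562.541 116.634 127.   ] [555.972 109.355 160.   ]
[463 204  13   5  38] [468.842 206.316] [572.306 205.554 127.   ] [564.962 191.23  160.   ]
[419 228  16  15  90] [42
[... 265 characters left out ...]
 21  22 223] [493.291 253.852] [633.984 248.781 127.   ] [621.754 231.032 160.   ]
yellow ((515.1192626953125, -112.71983337402344), (111.541015625, 112.029052734375), 80.85822296142578) [[ 450.956 -158.882]
 [ 561.562 -176.681]
 [ 579.283  -66.557]
 [ 468.677  -48.758]]
red [ 184  138   37  100 1549] [201.358 173.533]
492.4225730086232 612.3846693319229
560 -128.33849231642535 -108.42558881806792
570 -127.59153974979282 -109.2471057269882
580 -113.3216801693747 -110.0311806842031
590 -114.22289977400678 -112.14835724513284
600 -132.2934431820167 -113.04765868543811
hub [ 513.761 -110.488  124.   ]
tip [ 612.37  -120.662  124.   ]
chub [565.309 161.141 160.   ]
ctip [631.017 240.629 160.   ]
```

The geometry is consistent: panel yaw is about -0.16, and the changeover marks are 89 mm apart against an expected 90.
- **Main:** axis (514.5,-112), lever at world angle about -0.11, off at 1.411.
- **Changeover:** axis (565.2,161.3), lever at about 0.88, off at -0.16.

I'll bring the fingertip to the right of the red lever, with tool x as the push direction.

{"op": "arm_command", "data": {
  "deltas": [
    {"hand": 0,"tx": -6.5,"ty": -44.5,"tz": 30,"wx": 0,"wy": 0,"wz": 0},
    {"hand": 0,"tx": -6.5,"ty": -44.5,"tz": 30,"wx": 0,"wy": 0,"wz": 0},
    {"hand": 0,"tx": -6.5,"ty": -44.5,"tz": 30,"wx": 0,"wy": 0,"wz": 0},
    {"hand": 0,"tx": -6.5,"ty": -44.5,"tz": 30,"wx": 0,"wy": 0,"wz": 0},
    {"hand": 0,"tx": 0,"ty": 0,"tz": 8,"wx": 0,"wy": 0,"wz": 0.168},
    {"hand": 0,"tx": 0,"ty": 0,"tz": 8,"wx": 0,"wy": 0,"wz": 0.168},
    {"hand": 0,"tx": 0,"ty": 0,"tz": 8,"wx": 0,"wy": 0,"wz": 0.168},
    {"hand": 0,"tx": 0,"ty": 0,"tz": 8,"wx": 0,"wy": 0,"wz": 0.168}
  ]
}}

```text
clock: 3.25
eef_pos: [585.6, -152.7, 249.0]
tcp_rot: [-3.142, -0.0, 2.461]
contact_force: [0.3, -0.0, 0.3]
opening: 0.0
grasp_force: 0.0
```

{"op": "arm_command", "data": {
  "deltas": [
    {"hand": 0,"tx": 0,"ty": 0,"tz": 8,"wx": 0,"wy": 0,"wz": 0.168},
    {"hand": 0,"tx": 0,"ty": 0,"tz": 8,"wx": 0,"wy": 0,"wz": 0.168},
    {"hand": 0,"tx": 0,"ty": 0,"tz": 8,"wx": 0,"wy": 0,"wz": 0.168},
    {"hand": 0,"tx": 0,"ty": 0,"tz": 8,"wx": 0,"wy": 0,"wz": 0.168},
    {"hand": 0,"tx": 0,"ty": 0,"tz": 8,"wx": 0,"wy": 0,"wz": 0.168},
    {"hand": 0,"tx": 0,"ty": 0,"tz": 8,"wx": 0,"wy": 0,"wz": 0.166},
    {"hand": 0,"tx": 0,"ty": 0,"tz": 0,"wx": 0,"wy": 0,"wz": 0}
  ]
}}

```text
clock: 4.12
eef_pos: [585.2, -152.5, 200.7]
tcp_rot: [-3.14, -0.0, 1.463]
contact_force: [0.4, -0.1, 0.1]
opening: -0.002
grasp_force: 0.0
```

Run:
```python
from h import *;import pickle
from rig import r,imaging
f=imaging.grab_frame("wrist");cv2.imwrite("pics/w3.png",f["image"][...,::-1]);s=r.sense();print(s["clock"],s["eef_pos"],s["tcp_rot"],s["qpos"])
for p in((514.5,-112,124),(514.5+100*.994,-112-11,124),(514.5+7+80,-112-22,124)):print(proj(f,np.array(p),1))
```

```text
4.175 [ 585.503 -152.639  201.189] [-3.141 -0.     1.466] [-0.257  0.352  1.706 -0.     1.083 -0.152]
[198.618 204.236]
[360.013 203.518]
[341.319 222.987]
```

View pics/w3.png

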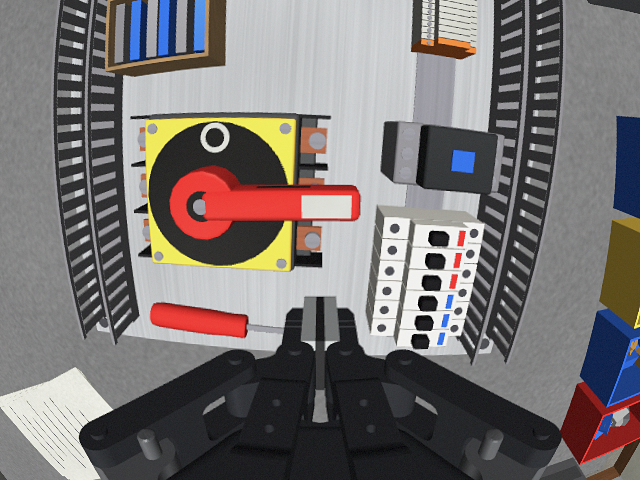

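The wrist view matches the prediction: hub (200,206), tip (360,203). The fingers stand clear of the breakers. Descending and starting the sweep.

{"op": "arm_command", "data": {
  "deltas": [
    {"hand": 0,"tx": 0,"ty": 0,"tz": 35,"wx": 0,"wy": 0,"wz": 0},
    {"hand": 0,"tx": 0,"ty": 0,"tz": 35,"wx": 0,"wy": 0,"wz": 0},
    {"hand": 0,"tx": 0,"ty": 0,"tz": 21,"wx": 0,"wy": 0,"wz": 0},
    {"hand": 0,"tx": 6,"ty": 0,"tz": 0,"wx": 0,"wy": 0,"wz": 0},
    {"hand": 0,"tx": 6,"ty": 0,"tz": 0,"wx": 0,"wy": 0,"wz": 0}
  ]
}}

```text
clock: 4.8
eef_pos: [587.5, -141.0, 111.3]
tcp_rot: [3.14, 0.001, 1.465]
contact_force: [0.1, -6.9, -5.9]
opening: 0.001
grasp_force: 3.4
```

{"op": "arm_command", "data": {
  "deltas": [
    {"hand": 0,"tx": 11.6,"ty": 2.3,"tz": 0,"wx": 0,"wy": 0,"wz": -0.152},
    {"hand": 0,"tx": 11.6,"ty": 2.3,"tz": 0,"wx": 0,"wy": 0,"wz": -0.152}
  ]
}}

```text
clock: 5.05
eef_pos: [592.6, -118.8, 111.3]
tcp_rot: [3.141, 0.003, 1.774]
contact_force: [-3.0, -8.3, -4.3]
opening: 0.003
grasp_force: 4.0
```

{"op": "arm_command", "data": {
  "deltas": [
    {"hand": 0,"tx": 11.6,"ty": 2.3,"tz": 0,"wx": 0,"wy": 0,"wz": -0.152},
    {"hand": 0,"tx": 11.6,"ty": 2.3,"tz": 0,"wx": 0,"wy": 0,"wz": -0.152},
    {"hand": 0,"tx": 11.6,"ty": 2.3,"tz": 0,"wx": 0,"wy": 0,"wz": -0.152},
    {"hand": 0,"tx": 11.6,"ty": 2.3,"tz": 0,"wx": 0,"wy": 0,"wz": -0.152},
    {"hand": 0,"tx": 11.6,"ty": 2.3,"tz": 0,"wx": 0,"wy": 0,"wz": -0.152},
    {"hand": 0,"tx": 11.6,"ty": 2.3,"tz": 0,"wx": 0,"wy": 0,"wz": -0.152}
  ]
}}

```text
clock: 5.8
eef_pos: [569.1, -54.7, 112.1]
tcp_rot: [3.141, 0.006, 2.686]
contact_force: [4.4, -6.7, -4.2]
opening: -0.0
grasp_force: 3.7
```

Run:
```python
from rig import r;from h import *
s=r.sense();d=s["eef_pos"][:2]-[514.5,-112];R=np.hypot(*d);print(s["clock"],s["eef_pos"],s["contact_force"],R,"lever",np.arctan2(d[1],d[0])+np.arcsin(21/R),s["tcp_rot"][2]-np.pi/2,s["qpos"])
```

```text
5.8 [569.051 -54.668 112.127] [ 4.402 -6.72  -4.193] 79.13706773581423 lever 1.0788283574660178 1.1154780988723902 [-0.098  0.41   1.853 -0.002  0.873 -1.212]
```

{"op": "arm_command", "data": {
  "deltas": [
    {"hand": 0,"tx": 11.6,"ty": 2.3,"tz": 0,"wx": 0,"wy": 0,"wz": -0.152},
    {"hand": 0,"tx": 9,"ty": 1.8,"tz": 0,"wx": 0,"wy": 0,"wz": -0.12},
    {"hand": 0,"tx": 2,"ty": 0,"tz": 0,"wx": 0,"wy": 0,"wz": -0.02}
  ]
}}

```text
clock: 6.18
eef_pos: [549.5, -41.4, 112.2]
tcp_rot: [3.14, 0.005, 2.973]
contact_force: [6.2, 1.2, -1.7]
opening: 0.002
grasp_force: 2.5
```

{"op": "arm_command", "data": {
  "deltas": [
    {"hand": 0,"tx": 1.5,"ty": 0,"tz": 0,"wx": 0,"wy": 0,"wz": 0}
  ]
}}

```text
clock: 6.3
eef_pos: [548.4, -41.2, 112.2]
tcp_rot: [3.14, 0.006, 2.971]
contact_force: [6.4, 2.4, -0.4]
opening: -0.004
grasp_force: 2.6
```

{"op": "arm_command", "data": {
  "deltas": [
    {"hand": 0,"tx": 1.5,"ty": 0,"tz": 0,"wx": 0,"wy": 0,"wz": 0}
  ]
}}

```text
clock: 6.42
eef_pos: [547.2, -41.0, 112.3]
tcp_rot: [3.14, 0.006, 2.971]
contact_force: [6.5, 3.5, -1.0]
opening: -0.0
grasp_force: 2.8
```

{"op": "arm_command", "data": {
  "deltas": [
    {"hand": 0,"tx": 1.2,"ty": 0,"tz": 0,"wx": 0,"wy": 0,"wz": 0}
  ]
}}

```text
clock: 6.55
eef_pos: [546.7, -40.9, 112.4]
tcp_rot: [3.14, 0.007, 2.971]
contact_force: [10.3, 2.5, -5.6]
opening: -0.0
grasp_force: 4.9
```

{"op": "arm_command", "data": {
  "deltas": [
    {"hand": 0,"tx": 1.2,"ty": 0,"tz": 0,"wx": 0,"wy": 0,"wz": 0}
  ]
}}

```text
clock: 6.68
eef_pos: [546.7, -40.9, 112.5]
tcp_rot: [3.14, 0.01, 2.971]
contact_force: [13.7, 0.5, -6.9]
opening: 0.001
grasp_force: 6.8
```

{"op": "arm_command", "data": {
  "deltas": [
    {"hand": 0,"tx": 1,"ty": 0,"tz": 0,"wx": 0,"wy": 0,"wz": 0}
  ]
}}

```text
clock: 6.8
eef_pos: [546.6, -40.9, 112.6]
tcp_rot: [3.14, 0.012, 2.971]
contact_force: [17.0, 1.2, -11.6]
opening: -0.003
grasp_force: 8.2
```

The stop is reached: the position has stalled and the force is rising. Backing off, lifting and moving to the changeover.

{"op": "arm_command", "data": {
  "deltas": [
    {"hand": 0,"tx": -4,"ty": 0,"tz": 0,"wx": 0,"wy": 0,"wz": 0},
    {"hand": 0,"tx": -20,"ty": 0,"tz": 0,"wx": 0,"wy": 0,"wz": 0},
    {"hand": 0,"tx": 0,"ty": 0,"tz": -50,"wx": 0,"wy": 0,"wz": 0},
    {"hand": 0,"tx": 0,"ty": 0,"tz": -50,"wx": 0,"wy": 0,"wz": 0},
    {"hand": 0,"tx": 5,"ty": 48,"tz": -10,"wx": 0,"wy": 0,"wz": 0},
    {"hand": 0,"tx": 5,"ty": 48,"tz": 0,"wx": 0,"wy": 0,"wz": 0},
    {"hand": 0,"tx": 5,"ty": 48,"tz": 0,"wx": 0,"wy": 0,"wz": 0},
    {"hand": 0,"tx": 5,"ty": 48,"tz": 0,"wx": 0,"wy": 0,"wz": 0}
  ]
}}

```text
clock: 7.8
eef_pos: [577.3, 149.2, 221.5]
tcp_rot: [3.141, 0.001, 2.971]
contact_force: [1.1, -0.5, 0.3]
opening: -0.001
grasp_force: 0.0
```

{"op": "arm_command", "data": {
  "deltas": [
    {"hand": 0,"tx": 5,"ty": 48,"tz": 0,"wx": 0,"wy": 0,"wz": 0},
    {"hand": 0,"tx": 5,"ty": 48,"tz": 0,"wx": 0,"wy": 0,"wz": 0},
    {"hand": 0,"tx": 0,"ty": 0,"tz": 0,"wx": 0,"wy": 0,"wz": 0.13},
    {"hand": 0,"tx": 0,"ty": 0,"tz": 0,"wx": 0,"wy": 0,"wz": 0.13},
    {"hand": 0,"tx": 0,"ty": 0,"tz": 0,"wx": 0,"wy": 0,"wz": 0.13},
    {"hand": 0,"tx": 0,"ty": 0,"tz": 0,"wx": 0,"wy": 0,"wz": 0.13},
    {"hand": 0,"tx": 0,"ty": 0,"tz": 0,"wx": 0,"wy": 0,"wz": 0}
  ]
}}

```text
clock: 8.68
eef_pos: [583.6, 244.0, 221.1]
tcp_rot: [3.141, 0.0, 2.452]
contact_force: [0.6, -0.1, -0.4]
opening: 0.002
grasp_force: 0.0
```

Run:
```python
from h import *;import pickle
from rig import r,imaging
f=imaging.grab_frame("wrist");pickle.dump(f,open("w4.pkl","wb"));g=imaging.grab_frame("scene");cv2.imwrite("pics/w4.png",np.hstack([f["image"],cv2.resize(g["image"][200:320,220:460],(0,0),fx=.001,fy=.001) if 0 else np.vstack([g["image"][190:310,240:400],np.zeros((360,160,3),np.uint8)])])[...,::-1]);s=r.sense();print(s["clock"],s["eef_pos"],s["tcp_rot"],s["qpos"])
u=np.array([.637,.771,0]);A=np.array([565.2,161.3,160])
for p in(A,A+110*u,np.array([514.5,-112,124.])):print(proj(f,p,1))
```

```text
8.775 [583.688 243.914 220.85 ] [3.141 0.    2.454] [ 0.393  0.374  1.627  0.     1.14  -0.49 ]
[202.706 315.868]
[373.321 318.1  ]
[ 34.162 388.921]
```

View pics/w4.png

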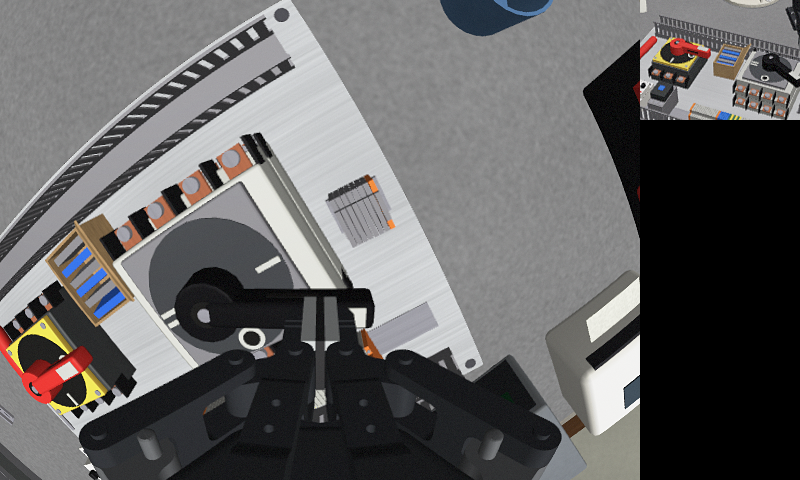

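The red lever now lies over its ring side, with the bar mark exposed. The black lever runs from (205,313) to (372,309), so about 0.91 rad. The finger hangs about 15 mm clear on its near-left side. Descending and approaching.

{"op": "arm_command", "data": {
  "deltas": [
    {"hand": 0,"tx": 0,"ty": 0,"tz": 30,"wx": 0,"wy": 0,"wz": 0},
    {"hand": 0,"tx": 0,"ty": 0,"tz": 30,"wx": 0,"wy": 0,"wz": 0},
    {"hand": 0,"tx": 0,"ty": 0,"tz": 16,"wx": 0,"wy": 0,"wz": 0},
    {"hand": 0,"tx": -6,"ty": 0,"tz": 0,"wx": 0,"wy": 0,"wz": 0},
    {"hand": 0,"tx": -6,"ty": 0,"tz": 0,"wx": 0,"wy": 0,"wz": 0},
    {"hand": 0,"tx": -4,"ty": 0,"tz": 0,"wx": 0,"wy": 0,"wz": 0}
  ]
}}

```text
clock: 9.52
eef_pos: [597.1, 233.9, 145.6]
tcp_rot: [3.14, 0.0, 2.451]
contact_force: [-2.8, 5.6, 3.0]
opening: -0.001
grasp_force: 2.9
```

{"op": "arm_command", "data": {
  "deltas": [
    {"hand": 0,"tx": -7.6,"ty": 1.7,"tz": 0,"wx": 0,"wy": 0,"wz": 0.1},
    {"hand": 0,"tx": -7.6,"ty": 1.7,"tz": 0,"wx": 0,"wy": 0,"wz": 0.1},
    {"hand": 0,"tx": -7.6,"ty": 1.7,"tz": 0,"wx": 0,"wy": 0,"wz": 0.1},
    {"hand": 0,"tx": -7.6,"ty": 1.7,"tz": 0,"wx": 0,"wy": 0,"wz": 0.1}
  ]
}}

```text
clock: 10.02
eef_pos: [621.7, 216.8, 145.6]
tcp_rot: [3.14, -0.002, 2.048]
contact_force: [-3.3, 6.0, 2.5]
opening: -0.001
grasp_force: 3.4
```

```bash
cat > st.py <<'E'
from rig import r;from h import *
s=r.sense();d=s["eef_pos"][:2]-[565.2,161.3];R=np.hypot(*d);print(s["clock"],s["eef_pos"],s["contact_force"],R,"lever",np.arctan2(d[1],d[0])-np.arcsin(21/R),s["tcp_rot"][2]-np.pi/2,s["qpos"])
E
python3 st.py
```

```text
10.025 [621.679 216.823 145.574] [-3.267  5.974  2.528] 79.20052017131934 lever 0.5085005256534162 0.4775308305372201 [ 0.332  0.488  1.631  0.002  1.021 -0.147]
```

{"op": "arm_command", "data": {
  "deltas": [
    {"hand": 0,"tx": -7.6,"ty": 1.7,"tz": 0,"wx": 0,"wy": 0,"wz": 0.1},
    {"hand": 0,"tx": -7.6,"ty": 1.7,"tz": 0,"wx": 0,"wy": 0,"wz": 0.1},
    {"hand": 0,"tx": -7.6,"ty": 1.7,"tz": 0,"wx": 0,"wy": 0,"wz": 0.1},
    {"hand": 0,"tx": -7.6,"ty": 1.7,"tz": 0,"wx": 0,"wy": 0,"wz": 0.1},
    {"hand": 0,"tx": -7.6,"ty": 1.7,"tz": 0,"wx": 0,"wy": 0,"wz": 0.1},
    {"hand": 0,"tx": -5.4,"ty": 1,"tz": 0,"wx": 0,"wy": 0,"wz": 0.09},
    {"hand": 0,"tx": 0,"ty": 0,"tz": 0,"wx": 0,"wy": 0,"wz": 0.01}
  ]
}}

```text
clock: 10.9
eef_pos: [642.2, 176.8, 145.6]
tcp_rot: [3.139, -0.002, 1.451]
contact_force: [2.6, 3.7, 1.3]
opening: -0.0
grasp_force: 1.7
```

```bash
python3 st.py
```

```text
10.9 [642.239 176.836 145.594] [2.615 3.722 1.268] 78.59010566926602 lever -0.07149589464927039 -0.1196587872579058 [0.266 0.498 1.614 0.001 1.026 0.385]
```

{"op": "arm_command", "data": {
  "deltas": [
    {"hand": 0,"tx": -2.4,"ty": 0,"tz": 0,"wx": 0,"wy": 0,"wz": 0.02},
    {"hand": 0,"tx": -2.4,"ty": 0,"tz": 0,"wx": 0,"wy": 0,"wz": 0.02},
    {"hand": 0,"tx": 0,"ty": 0,"tz": 0,"wx": 0,"wy": 0,"wz": 0}
  ]
}}

```text
clock: 11.28
eef_pos: [641.6, 172.3, 145.6]
tcp_rot: [3.138, -0.002, 1.413]
contact_force: [2.9, 3.5, 1.6]
opening: -0.001
grasp_force: 2.2
```

```bash
python3 st.py
```

```text
11.275 [641.643 172.287 145.573] [2.943 3.503 1.573] 77.22807086050219 lever -0.13264251783633635 -0.1578500042597839 [0.26  0.496 1.618 0.    1.024 0.417]
```

{"op": "arm_command", "data": {
  "deltas": [
    {"hand": 0,"tx": 20,"ty": 0,"tz": 0,"wx": 0,"wy": 0,"wz": 0},
    {"hand": 0,"tx": 20,"ty": 0,"tz": 0,"wx": 0,"wy": 0,"wz": 0},
    {"hand": 0,"tx": 0,"ty": 0,"tz": -50,"wx": 0,"wy": 0,"wz": 0},
    {"hand": 0,"tx": 0,"ty": 0,"tz": -50,"wx": 0,"wy": 0,"wz": 0},
    {"hand": 0,"tx": -40,"ty": 0,"tz": -40,"wx": 0,"wy": 0,"wz": -0.17},
    {"hand": 0,"tx": -30,"ty": 0,"tz": -40,"wx": 0,"wy": 0,"wz": -0.17},
    {"hand": 0,"tx": 0,"ty": 0,"tz": -30,"wx": 0,"wy": 0,"wz": -0.17},
    {"hand": 0,"tx": 0,"ty": 0,"tz": 0,"wx": 0,"wy": 0,"wz": -0.17}
  ]
}}

```text
clock: 12.28
eef_pos: [641.5, 142.6, 357.6]
tcp_rot: [3.137, 0.001, 2.098]
contact_force: [0.3, -0.1, -0.2]
opening: 0.001
grasp_force: 0.0
```

{"op": "arm_command", "data": {
  "deltas": [
    {"hand": 0,"tx": 0,"ty": 0,"tz": 0,"wx": 0,"wy": 0,"wz": -0.17},
    {"hand": 0,"tx": 0,"ty": 0,"tz": 0,"wx": 0,"wy": 0,"wz": -0.17},
    {"hand": 0,"tx": 0,"ty": 0,"tz": 0,"wx": 0,"wy": 0,"wz": -0.17},
    {"hand": 0,"tx": 0,"ty": 0,"tz": 0,"wx": 0,"wy": 0,"wz": -0.17},
    {"hand": 0,"tx": 0,"ty": 0,"tz": 0,"wx": 0,"wy": 0,"wz": -0.17},
    {"hand": 0,"tx": -30,"ty": -30,"tz": 0,"wx": 0,"wy": 0,"wz": -0.12},
    {"hand": 0,"tx": -20,"ty": -30,"tz": 0,"wx": 0,"wy": 0,"wz": 0},
    {"hand": 0,"tx": 0,"ty": 0,"tz": 0,"wx": 0,"wy": 0,"wz": 0}
  ]
}}

```text
clock: 13.28
eef_pos: [682.2, 74.0, 353.6]
tcp_rot: [-3.141, -0.001, 3.061]
contact_force: [0.4, -0.7, 0.7]
opening: -0.002
grasp_force: 0.0
```

```bash
python3 st.py
python3 - <<'E'
from h import *;import pickle
from rig import r,imaging
f=imaging.grab_frame("wrist");pickle.dump(f,open("w5.pkl","wb"));cv2.imwrite("pics/w5.png",f["image"][...,::-1])
A=np.array([565.2,161.3,160]);print(proj(f,A,1))
for t in(-.1,-.16):print(proj(f,A+110*np.array([np.cos(t),np.sin(t),0]),1))
E
```

```text
13.275 [682.209  74.004 353.626] [ 0.362 -0.653  0.678] 145.98510545326377 lever -0.7853267976237979 1.489753521299896 [ 0.106  0.37   1.342 -0.001  1.431 -1.384]
[406.615  77.765]
[400.855 196.013]
[394.008 195.546]
```

View pics/w5.png

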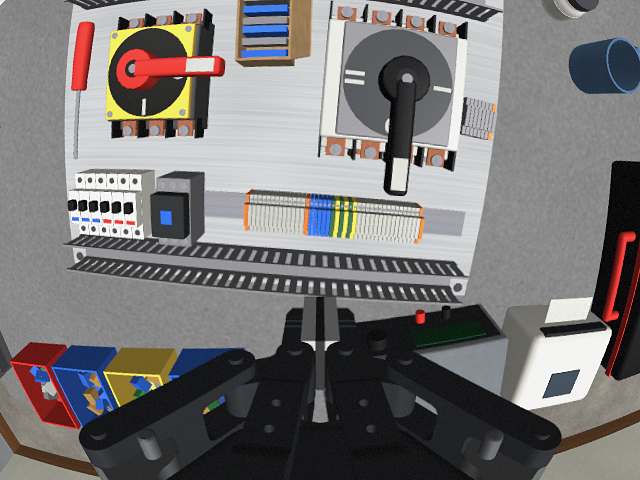

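Both levers are in view: red from (133,69) to (223,66), black from (407,78) to (397,190). Measuring both angles against the marks.

```bash
cat > m.py <<'E'
from h import *;import pickle,sys
f=pickle.load(open(sys.argv[1],"rb"));im=f["image"].astype(int)
bx=[int(v) for v in sys.argv[2:6]]
wh=np.zeros(im.shape[:2],np.uint8);x0,y0,x1,y1=bx;wh[y0:y1,x0:x1]=(im.min(2)>165)[y0:y1,x0:x1]
n,l,s,c=cv2.connectedComponentsWithStats(wh)
for i in range(1,n):
    if 20<s[i,4]<600:
        u=np.argwhere(l==i)[:,::-1];print(s[i],c[i],onz(f,c[i],127,1)[:2],end=" ")
        q=np.array([onz(f,k,160,1)[:2] for k in u]);m=q.mean(0);w,v=np.linalg.eigh(np.cov(q.T));a=v[:,1]*np.sign(v[0,1]);print(m,"axis",np.arctan2(a[1],a[0]),"pos",np.arctan2(m[1]-161.3,m[0]-565.2))
# blade edges: dark pixels in rows between plate and tip
d=im.max(2)<75
for row in range(150,186,5):
    k=[x for x in range(375,425) if d[row,x]]
    if k:print(row,min(k),max(k),onz(f,(min(k)-.5,row),160,1)[:2],onz(f,(max(k)+.5,row),160,1)[:2])
R,G,B=im[...,0],im[...,1],im[...,2];red=(R>140)&(G<80)&(B<80)
A=np.array([514.5,-112])
for col in range(165,190,5):
    k=[y for y in range(40,95) if red[y,col]];
    if k:
        m=(onz(f,(col,min(k)-.5),124,1)+onz(f,(col,max(k)+.5),124,1))/2;e=onz(f,(col,min(k)-.5),124,1)-onz(f,(col,max(k)+.5),124,1);print("red",col,min(k),max(k),m[:2],np.linalg.norm(e),np.arctan2(*(m[:2]-A)[::-1]))
E
python3 m.py w5.pkl 335 55 465 192
```

```text
[335  55   7  72 271] [336.823  80.587] [561.661  99.981] [565.247  98.234] axis -0.11914666488686915 pos -1.5700570516236898
[346  70  19   6  75] [355.173  72.387] [554.454 118.458] [558.76  115.049] axis 1.3959824021587797 pos -1.7091475117674733
[403  74   9   8  34] [407.353  78.382] [562.156 169.967] [565.779 161.951] axis -1.2941925284522446 pos 0.8431778007865673
[345  79  19   6  76] [353.868  81.118] [563.193 116.498] [566.719 113.264] axis 1.4097535219317656 pos -1.5391800994655773
[434  86  17   7  71] [441.958  88.873] [573.003 205.537] [575.655 194.356] axis 1.3853216129081811 pos 1.2644723382868919
[385 119   4  13  40] [386.675 125.275] [608.91  145.852] [608.358 139.988] axis -0.12406303512083114 pos -0.4586941533278415
[353 121  32  16 136] [365.934 131.074] [613.681 124.77 ] [612.695 120.809] axis 1.200730185418608 pos -0.7059586653907693
[335 133  53  19 253] [361.676 140.395] [622.727 119.943] [620.896 116.477] axis 1.3911147219955864 pos -0.6776478861888342
[357 140   4   9  36] [358.5 144. ] [626.131 116.56 ] [624.04  113.313] axis -0.0659449877849606 pos -0.68
[... 421 characters left out ...]
[632.435 173.49 ]
155 379 422 [635.141 130.928] [637.063 172.356]
160 383 422 [639.938 134.376] [641.736 172.2  ]
165 386 421 [644.704 136.929] [646.382 171.084]
170 385 408 [649.279 135.779] [650.489 158.41 ]
175 385 407 [653.922 135.564] [655.127 157.296]
180 384 407 [658.527 134.421] [659.831 157.147]
185 384 406 [663.207 134.216] [664.502 156.045]
red 165 58 74 [521.794 -73.907] 18.530323000192816 1.381619803260996
red 170 57 74 [522.431 -68.188] 19.55083673028628 1.3917198478877806
red 175 57 74 [523.581 -62.568] 19.474846430406163 1.3891087235726163
red 180 57 74 [524.698 -57.006] 19.40210453523927 1.3874459865537758
red 185 57 74 [525.781 -51.498] 19.332532870305595 1.3864583531299253
```

Black lever: about -0.135, against an off direction of -0.160, so it needs roughly 0.025 rad (1.9 mm) more. Going back for a small nudge.

{"op": "arm_command", "data": {
  "deltas": [
    {"hand": 0,"tx": 16,"ty": 38,"tz": 0,"wx": 0,"wy": 0,"wz": 0},
    {"hand": 0,"tx": 16,"ty": 38,"tz": 0,"wx": 0,"wy": 0,"wz": 0},
    {"hand": 0,"tx": 14.8,"ty": 38.6,"tz": 0,"wx": 0,"wy": 0,"wz": 0},
    {"hand": 0,"tx": 0,"ty": 0,"tz": 20,"wx": 0,"wy": 0,"wz": 0.165},
    {"hand": 0,"tx": 0,"ty": 0,"tz": 20,"wx": 0,"wy": 0,"wz": 0.165},
    {"hand": 0,"tx": 0,"ty": 0,"tz": 20,"wx": 0,"wy": 0,"wz": 0.165},
    {"hand": 0,"tx": 0,"ty": 0,"tz": 20,"wx": 0,"wy": 0,"wz": 0.165},
    {"hand": 0,"tx": 0,"ty": 0,"tz": 20,"wx": 0,"wy": 0,"wz": 0.165}
  ]
}}

```text
clock: 14.32
eef_pos: [643.0, 194.6, 253.7]
tcp_rot: [-3.141, -0.001, 2.233]
contact_force: [0.3, -0.6, -0.0]
opening: 0.002
grasp_force: 0.0
```

{"op": "arm_command", "data": {
  "deltas": [
    {"hand": 0,"tx": 0,"ty": 0,"tz": 10,"wx": 0,"wy": 0,"wz": 0.165},
    {"hand": 0,"tx": 0,"ty": 0,"tz": 10,"wx": 0,"wy": 0,"wz": 0.165},
    {"hand": 0,"tx": 0,"ty": 0,"tz": 10,"wx": 0,"wy": 0,"wz": 0.165},
    {"hand": 0,"tx": 0,"ty": 0,"tz": 0,"wx": 0,"wy": 0,"wz": 0.165},
    {"hand": 0,"tx": 0,"ty": 0,"tz": 0,"wx": 0,"wy": 0,"wz": 0.163},
    {"hand": 0,"tx": 0,"ty": 0,"tz": 0,"wx": 0,"wy": 0,"wz": 0}
  ]
}}

```text
clock: 15.08
eef_pos: [643.2, 194.3, 224.3]
tcp_rot: [-3.141, -0.0, 1.416]
contact_force: [0.3, 0.2, 0.2]
opening: -0.0
grasp_force: 0.0
```

```bash
python3 st.py
```

```text
15.075 [643.207 194.261 224.342] [0.278 0.242 0.212] 84.68446469993198 lever 0.14918986384740207 -0.15452815427361388 [0.291 0.432 1.531 0.    1.179 0.445]
```

{"op": "arm_command", "data": {
  "deltas": [
    {"hand": 0,"tx": 0,"ty": 0,"tz": 40,"wx": 0,"wy": 0,"wz": 0},
    {"hand": 0,"tx": 0,"ty": 0,"tz": 38.7,"wx": 0,"wy": 0,"wz": 0},
    {"hand": 0,"tx": -12,"ty": 0,"tz": 0,"wx": 0,"wy": 0,"wz": 0},
    {"hand": 0,"tx": -9,"ty": 0,"tz": 0,"wx": 0,"wy": 0,"wz": 0},
    {"hand": 0,"tx": -1.5,"ty": 0,"tz": 0,"wx": 0,"wy": 0,"wz": 0},
    {"hand": 0,"tx": 0,"ty": 0,"tz": 0,"wx": 0,"wy": 0,"wz": 0}
  ]
}}

```text
clock: 15.82
eef_pos: [641.2, 170.7, 147.2]
tcp_rot: [3.139, -0.001, 1.414]
contact_force: [-0.0, 2.1, 2.1]
opening: 0.001
grasp_force: 1.0
```

```bash
python3 st.py
```

```text
15.825 [641.189 170.736 147.203] [-0.025  2.1    2.146] 76.57248076759022 lever -0.154265921282214 -0.15694519276332297 [0.258 0.493 1.618 0.    1.028 0.415]
```

Now at about -0.155, on target. Retreating and verifying.

{"op": "arm_command", "data": {
  "deltas": [
    {"hand": 0,"tx": 20,"ty": 0,"tz": 0,"wx": 0,"wy": 0,"wz": 0},
    {"hand": 0,"tx": 20,"ty": 0,"tz": 0,"wx": 0,"wy": 0,"wz": 0},
    {"hand": 0,"tx": 0,"ty": 0,"tz": -50,"wx": 0,"wy": 0,"wz": 0},
    {"hand": 0,"tx": 0,"ty": 0,"tz": -50,"wx": 0,"wy": 0,"wz": 0},
    {"hand": 0,"tx": -40,"ty": 0,"tz": -40,"wx": 0,"wy": 0,"wz": -0.17},
    {"hand": 0,"tx": -30,"ty": 0,"tz": -40,"wx": 0,"wy": 0,"wz": -0.17},
    {"hand": 0,"tx": 0,"ty": 0,"tz": -30,"wx": 0,"wy": 0,"wz": -0.17},
    {"hand": 0,"tx": 0,"ty": 0,"tz": 0,"wx": 0,"wy": 0,"wz": -0.17}
  ]
}}

```text
clock: 16.82
eef_pos: [642.2, 141.7, 359.2]
tcp_rot: [3.137, 0.002, 2.1]
contact_force: [-0.5, 0.1, -0.5]
opening: -0.005
grasp_force: 0.0
```

{"op": "arm_command", "data": {
  "deltas": [
    {"hand": 0,"tx": 0,"ty": 0,"tz": 0,"wx": 0,"wy": 0,"wz": -0.17},
    {"hand": 0,"tx": 0,"ty": 0,"tz": 0,"wx": 0,"wy": 0,"wz": -0.17},
    {"hand": 0,"tx": 0,"ty": 0,"tz": 0,"wx": 0,"wy": 0,"wz": -0.17},
    {"hand": 0,"tx": 0,"ty": 0,"tz": 0,"wx": 0,"wy": 0,"wz": -0.17},
    {"hand": 0,"tx": 0,"ty": 0,"tz": 0,"wx": 0,"wy": 0,"wz": -0.17},
    {"hand": 0,"tx": -30,"ty": -30,"tz": 0,"wx": 0,"wy": 0,"wz": -0.12},
    {"hand": 0,"tx": -20,"ty": -30,"tz": 0,"wx": 0,"wy": 0,"wz": 0},
    {"hand": 0,"tx": 0,"ty": 0,"tz": 0,"wx": 0,"wy": 0,"wz": 0}
  ]
}}

```text
clock: 17.82
eef_pos: [683.0, 73.1, 355.2]
tcp_rot: [-3.141, -0.0, 3.062]
contact_force: [0.1, -0.0, 0.2]
opening: -0.005
grasp_force: 0.0
```

```bash
python3 - <<'E'
import pickle,cv2
from rig import r,imaging
f=imaging.grab_frame("wrist");pickle.dump(f,open("w6.pkl","wb"));cv2.imwrite("pics/w6.png",cv2.resize(f["image"][0:220,60:480],(800,419))[...,::-1])
E
python3 m.py w6.pkl 335 55 465 192 | grep -E "axis -?(1.4|1.39|1.38|0.1|1.40)|axis 1.[34]|red"
python3 - <<'E'
from h import *;import pickle
f=pickle.load(open("w6.pkl","rb"));im=f["image"].astype(int)
R,G,B=im[...,0],im[...,1],im[...,2]
yel=np.zeros(R.shape,np.uint8);yel[15:130,95:215]=((R>150)&(G>130)&(B<90))[15:130,95:215]
q=np.array([onz(f,u[::-1],88,1)[:2] for u in np.argwhere(yel)],np.float32);print(cv2.minAreaRect(q))
red=np.zeros(R.shape,np.uint8);red[40:100,105:230]=((R>200)&(G<80)&(B<80))[40:100,105:230]
q=np.array([onz(f,u[::-1],124,1)[:2] for u in np.argwhere(red)]);print("hub ymin",q[:,1].min(),"tip ymax",q[:,1].max())
h=q[q[:,1]<-90];print("hub x range",h[:,0].min(),h[:,0].max(),len(q))
m=np.zeros(R.shape,np.uint8);m[50:85,185:216]=(im.min(2)>165)[50:85,185:216]
n,l,s,c=cv2.connectedComponentsWithStats(m)
for i in range(1,n):
    if s[i,4]>50:
        p=onz(f,c[i],124,1)[:2];print("stripe",s[i],p,np.arctan2(*(p-[514.5,-112])[::-1]))
E
```

```text
[346  69  20   6  78] [355.91   71.641] [554.433 118.243] [558.784 114.772] axis 1.3961177565454612 pos -1.7078357352893199
[346  78  19   6  76] [354.961  80.289] [563.149 116.644] [566.725 113.316] axis 1.3971384570920808 pos -1.539032123166109
[434  85  18   7  73] [442.493  88.301] [573.015 205.537] [575.715 194.308] axis 1.4181675796378828 pos 1.262409424689103
[386 119   3  11  21] [386.762 124.238] [608.734 145.218] [608.259 139.338] axis -0.18113611790104678 pos -0.4716402858939278
[413 146   5   9  35] [415.229 149.886] [635.834 173.296] [632.947 164.917] axis -0.19526231555194407 pos 0.05333484787913845
[424 147   4   9  24] [425.75  150.708] [637.062 184.444] [634.065 175.071] axis -0.16316150724442588 pos 0.19737031159009377
[389 157  18  33 466] [397.712 172.863] [658.58  154.065] [653.691 147.416] axis -0.16999376916409067 pos -0.15563400349413084
red 165 57 73 [521.638 -75.607] 18.615308914225174 1.377125677728257
red 170 57 73 [522.819 -69.904] 18.540095726063118 1.3756779898745444
red 175 56 73 [523.419 -64.223] 19.56414059509216 1.3862328984351002
red 180 56 73 [524.534 -58.639] 19.491000627320254 1.3849339032284682
red 185 56 73 [525.615 -53.109] 19.42104965199003 1.3842605852820242
((515.4794311523438, -112.34149169921875), (111.86406707763672, 111.59455871582031), 80.90357208251953)
hub ymin -133.44159648145558 tip ymax -14.125541621720984
hub x range 494.4242189214033 537.3866819696038 1622
stripe [187  57  29  14 361] [527.459 -35.696] 1.4025673480081704
```

View pics/w6.png

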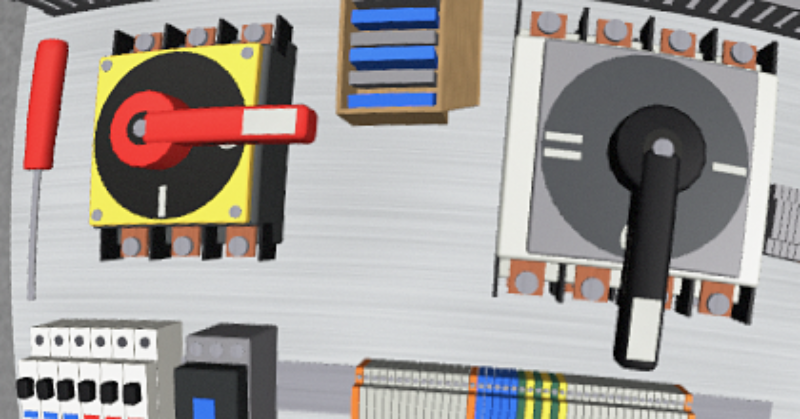

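The black lever points at about -0.16, squarely over its ring. The red lever stands at about 1.41, against its stop, and nothing loose has moved. Handing in.

```bash
python3 -c "
from rig import r
print(r.sign_off())"
```

```text
the job is handed in; nothing more can be done
None
```

The job is handed in at about 18 s of the 54 s allowed: I pushed the red main lever to its off stop first, then the black changeover lever to its middle off position, within about 0.01 rad of square over its ring. The loose items seen in the final view had not moved.

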